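# Set a tabletop pottery wheel to fast and start it

## Task

Get the pottery wheel going at full speed: with the fingertips, push its red speed lever from off, past the first notch (slow), fully home to the second stop (fast), and only then press the green start button right down and let it come up again. Push the lever without pinching it between the fingers, and leave the bowl, cup, jar and brush where they stand; nothing is to be picked up.

Things in the scene. Friction and masses are not known exactly. Their poses are not given: they have to be found in the camera images.
- wheel_unit: White tabletop pottery wheel, fixed to the table. Origin: on the table under the middle of its control deck; x points away from the robot at yaw 0, z up. The flat deck (x -105 to 105, y -100 to 110 mm) is 90 mm high and carries lever and button. On its +y side (y 110 to 380) is the wheel housing, 90 mm high, with a 180 mm aluminium wheel head centred at x 0, y 245, top 125 mm high.
- speed (a joint): Lever angle, rad: 0 off, 0.45 slow (first notch), 0.90 fast (second stop, a hard end). It turns CLOCKWISE from above as the value grows; the handle, on the robot's side of the pivot, goes towards the wheel (unit's +y). At 0.45 it points along the unit's -x. A sprung ball riding over two ridges holds it: leaving off or slow takes 5 to 9 N at the handle; past about 0.70 it is drawn on to 0.90 and stays.
- handle (a point): Centre of the lever's upright grip (red cheeks, black core), 120 mm from the pivot axis, 37 mm above the deck. Its x axis points radially outwards from the pivot, z up; the lever moves towards its own -y. The grip is 46 mm long radially, 18 mm thick along the travel, and stands 14 to 60 mm above the deck (core to 64 mm). The trailing cheek (+y) is the one to push; fingers pressing on both cheeks are pinching.
- pivot (a point): Lever pivot axis at deck height (90 mm above the table), 75 mm beyond the deck's middle (unit x +75, y 0). The lever bar runs 26 to 32 mm above the deck, over a ridged steel notch plate up to 14 mm high that stays in its recess.
- start (a joint): Start button travel in m: 0 up, 0.007 fully down. A spring returns it; fully down takes about 5 N.
- start_top (a point): Centre of the top of the green start button, 32 mm across, in a black housing on the deck (unit x +66, y -62), pressed straight down.
- bowl_mid (a point): Centre, half-way up, of a loose terracotta bowl, 110 mm across and 52 mm high, standing in the middle of the wheel head (top 177 mm above the table). To be left alone.
- cup_mid (a point): Centre, half-way up, of a loose blue cup, 72 mm across and 85 mm high, on the table beside the deck. To be left alone.
- jar_mid (a point): Centre, half-way up, of a loose white jar with a wooden lid, 64 mm across and 80 mm high, on the table beside the deck. To be left alone.
- brush_grip (a point): Middle of the handle of a loose brush lying on the table beyond the deck. To be left alone.

How it is judged:
By the outcome, as a careful person would: the job done as asked, in the order asked, and still so for the second after the job is handed in, with the robot touching nothing.
It also fails if it takes over 45 s, if anything falls off the work surface, if the arm or the gripper's body presses on something with over 40 N, if the wrist force passes 120 N, or if a joint passes its speed limit or range.

## Robot

A 7-joint arm with a two-finger parallel gripper is mounted at the origin on the work surface. World frame = base frame: x ahead of the robot, y to its left, z up, the work surface at z = 0. Lengths are in mm, angles in rad, forces in N, time in s.
With the tool pointing down it reaches from about 425 to 1025 mm from the base axis. Payload 9.4 kg.
Tool frame: the origin (TCP) lies midway between the tips of the shut fingers; the grasp point (between the pads) lies behind it (ctrl.pinch_z is the z of the grasp point in the tool frame, in mm); z points along the fingers, x is the direction in which the jaws open and shut, and the axes are right-handed (so a half turn about z gives the same grasp; the last joint's range is limited). The gripper opens to 93 mm and grips with 3 to 60 N. Pads are 15 mm wide; open, the fingers measure 128 mm over their backs; the gripper's body (75 mm by 188 mm) begins 65 mm behind the grasp point.
Start: joints at [-1.326, 0.599, -0.003, 1.599, 0.002, 0.943, -0.08], TCP at [229.304, 687.782, 218.618] pointing down, gripper open.
Joint ranges: [-2.57, 2.57], [-0.35, 1.97], [-1.29, 1.29], [0.11, 2.56], [-1.05, 4.19], [0.11, 1.86], [-2.63, 2.63]. Speed limits (rad/s): [2.22, 2.22, 3.01, 3.01, 3.14, 3.14, 3.14].

## Interface

Orientations are given as a rotation vector (axis times angle).
In Python, from rig import ctrl gives the robot as it stands.
- The arm moves only by the tool servo_tool, never from a script. Its argument "plan" is a list that holds one entry, the list of rows, each a list of 5 numbers: the opening, from 0 (shut) to 1 (fully open), then the shift along the world's x, y, z in mm, then the turn about the world's z in degrees. In form: [[[hand, tx, ty, tz, yaw], ...]]. A call has 1 to 12 rows; each row is the pose to reach, as a shift and turn from the pose commanded when the call began; what a row does not reach only later rows make up. A row lasts 1/10 s, in which the tool goes at most 50 mm and 8.59 degrees, less where a joint would pass 70% of its speed; a pose out of reach is approached as far as the arm can. A call with a gripper value outside its range is refused whole. The fingers move at their own pace and stop on an object; "grip_force" is the grip in N (left out, the last holds). Time passes only in rows, so rows that repeat a pose let the fingers close. It gives the time, the measured TCP pose, the force and the opening at its end, in the units of the state.
- ctrl.get_obs(): the state, without advancing time (a new reading comes with each control period).
- ctrl.read_camera(name): name is "scene" or "side" or "wrist"; returns a dict with "pixels" (420x560x3 uint8, red, green, blue), "K" (3x3 intrinsics, pixels), "k1" (the pictures are not rectified: a ray, as slopes to the right and down, at radius r is drawn at 1 + k1 r^2 times it, then the intrinsics apply), "cam_to_world" (4x4, takes a point from camera to world coordinates). Camera axes: x right, y down, z forward; pixel columns grow to the right and rows downward; lengths in mm; the calibration is good to about 2 mm. A picture is of the moment at which its call begins. There is no depth.
- ctrl.close_job(): hands the job in, once; it reports no verdict.
The state is a dict: "clock": time; "q": joint angles; "joint_velocities": joint speeds; "effort": joint torques, N m; "tcp_pos": TCP position; "eef_rot": TCP orientation; "ft_force": force on the tool from outside, world axes, zero at the start; "ft_torque": the same for the moment, N m; "gripper_width": finger opening in mm.
Only numpy, scipy, OpenCV 4.12 (cv2) and the standard library are available. Lean on these libraries where they do the work, as an engineer would, in place of code of your own. Each camera call takes 0.05 s, during which the arm holds its last target.

## Working session

There is one attempt and no reset: what is moved stays moved. The work goes in short steps, Python scripts to look and compute and a tool call to move; the robot and the scene stay as the last step left them, time stands still between calls to the robot, and variables do not carry over. Pictures are saved under pics/ and viewed, and the job is handed in when it is done.

Besides the shell and the picture viewer there is one more tool, called after "Request:" in YAML: its name, and indented under it one key for each argument. servo_tool: Moves the arm, as the interface text tells. Its arguments: {"type":"object","properties":{"plan":{"type":"array"},"grip_force":{"type":"number"}},"required":["plan"]}

```bash
mkdir -p pics; ls
cat > h.py <<'E'
import numpy as np,cv2
from rig import ctrl
def snap(n,tag):
    c=ctrl.read_camera(n); cv2.imwrite(f'pics/{tag}.png',c['pixels'][:,:,::-1]); 
    np.savez(f'pics/{tag}.npz',**{k:np.array(c[k]) for k in('pixels','K','k1','cam_to_world')}); return c
def load(tag): return dict(np.load(f'pics/{tag}.npz'))
def ray(c,u,v):
    k=float(c['k1']); d=np.array([k,0,0,0,0.])
    p=cv2.undistortPoints(np.array([[[u,v]]],float),np.array(c['K'],float),d)[0,0]
    T=c['cam_to_world']; r=T[:3,:3]@np.array([p[0],p[1],1]); return T[:3,3],r/np.linalg.norm(r)
def plane(c,u,v,z):
    o,r=ray(c,u,v); return o+r*(z-o[2])/r[2]
def tri(l):
    A=np.zeros((3,3));b=np.zeros(3)
    for c,u,v in l:
        o,r=ray(c,u,v);P=np.eye(3)-np.outer(r,r);A+=P;b+=P@o
    x=np.linalg.solve(A,b); res=[np.linalg.norm((np.eye(3)-np.outer(r,r))@(x-o)) for o,r in [ray(*q) for q in l]]
    return x,res
def proj(c,X):
    T=np.array(c['cam_to_world']);p=T[:3,:3].T@(np.array(X,float)-T[:3,3]);x=p[:2]/p[2];x=x*(1+float(c['k1'])*(x@x))
    K=c['K'];return K[0][0]*x[0]+K[0][2],K[1][1]*x[1]+K[1][2]
E
python3 - <<'E'
from h import *
for n in('scene','side','wrist'):
    c=snap(n,n+'0'); print(n,c['cam_to_world'].round(2).tolist())
o=ctrl.get_obs();print({k:np.round(v,3).tolist() for k,v in o.items()},ctrl.pinch_z)
E
```

```text
pics
scene [[-0.17, 0.82, -0.55, 953.8], [0.99, 0.15, -0.08, 66.18], [0.01, -0.56, -0.83, 687.06], [0.0, 0.0, 0.0, 1.0]]
side [[-0.81, -0.3, 0.51, 111.79], [-0.59, 0.42, -0.69, 638.44], [-0.01, -0.86, -0.52, 577.51], [0.0, 0.0, 0.0, 1.0]]
wrist [[0.32, 0.92, 0.24, 163.33], [0.95, -0.31, -0.08, 708.9], [-0.0, 0.25, -0.97, 383.97], [0.0, 0.0, 0.0, 1.0]]
{'clock': 0.15, 'q': [-1.326, 0.6, -0.003, 1.6, 0.002, 0.943, -0.08], 'joint_velocities': [0.0, -0.003, -0.0, -0.003, 0.001, -0.001, -0.0], 'effort': [0.003, -76.558, 1.499, -25.257, -0.052, 0.015, 0.0], 'tcp_pos': [229.199, 687.437, 217.96], 'eef_rot': [2.548, 1.836, -0.001], 'ft_force': [-1.223, -0.158, 0.422], 'ft_torque': [-0.026, 0.012, 0.021], 'gripper_width': 93.087} -18.8
```

View pics/scene0.png

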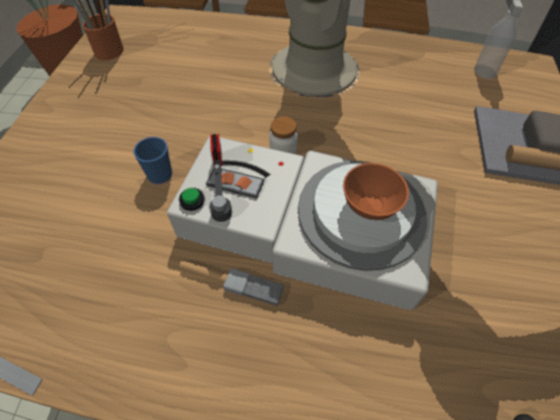

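View pics/side0.png

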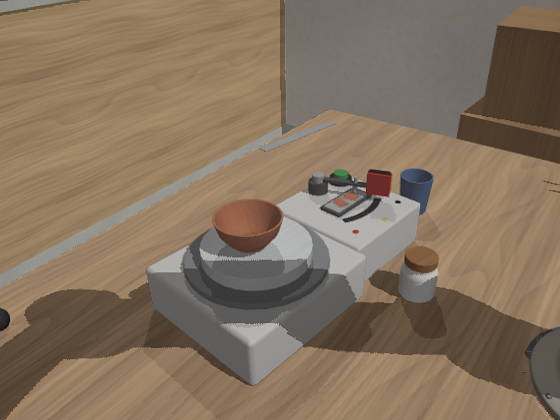

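View pics/wrist0.png

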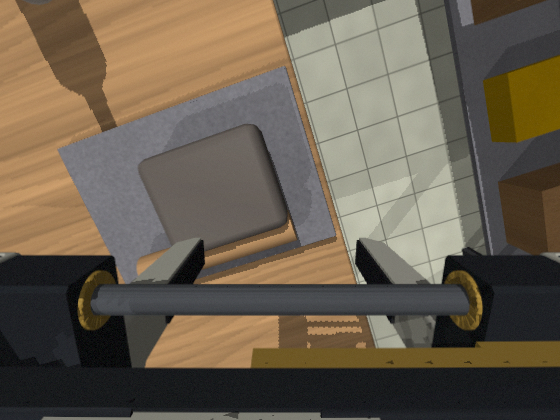

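The scene view shows the deck with the lever handle (216,148), pivot hub (220,207) and green button (192,198). It also shows the cup (154,160), jar (284,132) and brush (253,288). The side view shows the handle (379,183), button (341,175) and hub (319,183). The wrist view faces away from the unit.

Run:
```python
from h import *
S=load('scene0');D=load('side0')
def mask(c,f,box):
    p=c['pixels'].astype(int);m=f(p[...,0],p[...,1],p[...,2]);o=np.zeros_like(m);x0,y0,x1,y1=box;o[y0:y1,x0:x1]=m[y0:y1,x0:x1];return o
def info(m):
    v,u=np.nonzero(m);return len(u),u.mean().round(1),v.mean().round(1),u.min(),u.max(),v.min(),v.max()
red=lambda r,g,b:(r>90)&(g<50)&(b<50)
grn=lambda r,g,b:(g>70)&(r<g*.5)&(b<g*.7)
for n,c,bx,gx in(('S',S,(200,125,235,175),(170,180,210,215)),('D',D,(360,165,400,200),(325,165,360,190))):
    print(n,'red',info(mask(c,red,bx)),'grn',info(mask(c,grn,gx)))
for n,c,b in(('S',S,(165,120,310,260)),('D',D,(280,150,430,260))):
    x0,y0,x1,y1=b;s=5;im=cv2.resize(c['pixels'][y0:y1,x0:x1,::-1],None,fx=s,fy=s,interpolation=cv2.INTER_CUBIC);print(im.shape);im=im[:600,:800] 
    cv2.imwrite(f'pics/crop{n}.png',im)
```

```text
S red (60, np.float64(215.2), np.float64(143.2), np.int64(211), np.int64(219), np.int64(135), np.int64(152)) grn (184, np.float64(190.0), np.float64(195.1), np.int64(182), np.int64(198), np.int64(189), np.int64(202))
D red (483, np.float64(378.0), np.float64(183.9), np.int64(366), np.int64(390), np.int64(170), np.int64(195)) grn (5, np.float64(341.4), np.float64(170.2), np.int64(336), np.int64(345), np.int64(170), np.int64(171))
(700, 725, 3)
(550, 750, 3)
```

View pics/cropS.png

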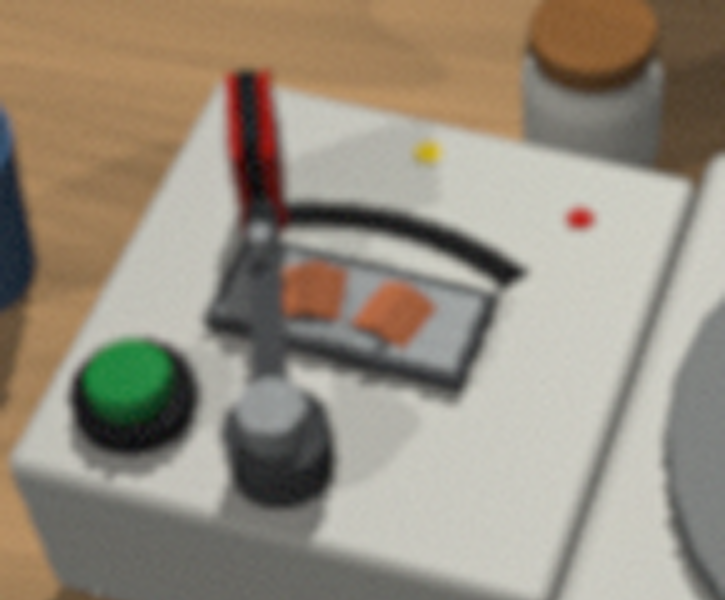

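View pics/cropD.png

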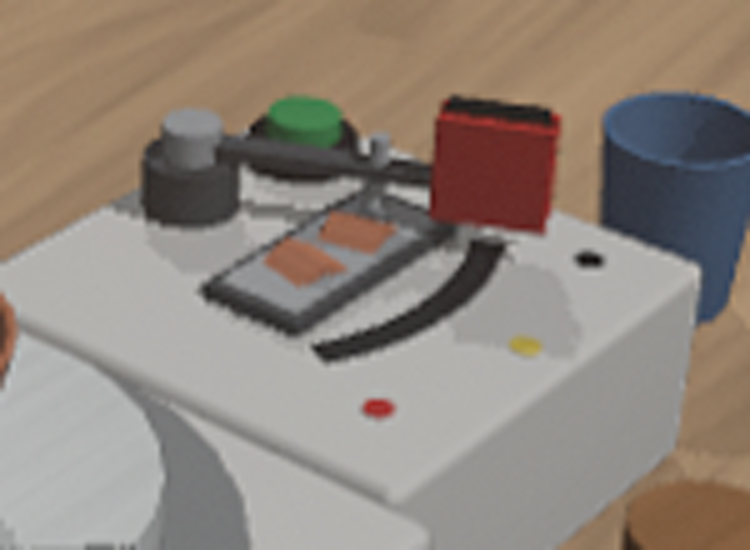

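Run:
```python
from h import *
S=load('scene0');D=load('side0')
s=lambda x,y:(S,165+x/5-.4,120+y/5-.4)
d=lambda x,y:(D,280+x/5-.4,150+y/5-.4)
np.set_printoptions(precision=1,suppress=True)
for n,a,b in(('NL',(220,88),(698,270)),('NR',(690,183),(390,500)),('button',(128,379),(306,111)),('hub',(271,406),(193,123)),('yel',(427,152),(526,345)),('reddot',(579,218),(378,408)),('post',(260,228),(380,140))):
    print(n,*tri([s(*a),d(*b)]),plane(*s(*a),90),plane(*d(*b),90))
P={n:plane(*s(*a),90)[:2] for n,a in dict(NL=(220,88),FL=(12,460),NR=(690,183),FR=(550,600)).items()};print(P)
# fit 2D rigid
U=np.array([(-105,-100),(105,-100),(-105,110),(105,110)],float);W=np.array([P[k] for k in('NL','FL','NR','FR')])
# add 3D pts
def fit(U,W):
    uc=U.mean(0);wc=W.mean(0);H=(U-uc).T@(W-wc);u,_,v=np.linalg.svd(H);R=v.T@np.diag([1,np.linalg.det(v.T@u.T)])@u.T
    return R,wc-R@uc
R,t=fit(U,W);print('yaw',np.arctan2(R[1,0],R[0,0]),t,'res',(U@R.T+t-W))
for n,q,z in(('pivot',(75,0),90),('start',(66,-62),90)):print(n,R@q+t)
for n,a in(('tipnear',(248,75)),('tipfar',(262,190))):
    w=plane(*s(*a),154);print(n,w,R.T@(w[:2]-t))
for n,a in(('tipnear',(555,108)),('tipfar',(447,98))):
    w=plane(*d(*a),154);print(n,w,R.T@(w[:2]-t))
# jar, cup
print('jar lid',plane(*s(593,38),80),'cup rim',plane(S,153,148,85), 'brush', plane(S,253,288,10))
```

```text
NL [ 395.7 -182.    85. ] [np.float64(1.683143829737947), np.float64(1.6831438297379078)] [ 402.2 -178.5   90. ] [ 392.6 -176.4   90. ]
NR [417.8  22.9  87.7] [np.float64(0.008494595350567642), np.float64(0.008494595350526445)] [419.8  23.1  90. ] [416.4  25.8  90. ]
button [ 566.  -165.   111.2] [np.float64(2.83171984294371), np.float64(2.8317198429437553)] [ 554.4 -171.    90. ] [ 586.8 -206.4   90. ]
hub [ 581.1 -104.1  127.9] [np.float64(1.1300652670318845), np.float64(1.1300652670318259)] [ 556.9 -114.7   90. ] [ 620.7 -168.7   90. ]
yel [422.3 -85.5  91.1] [np.float64(0.9867097979798413), np.float64(0.9867097979798515)] [422.4 -85.   90. ] [422.9 -88.6  90. ]
reddot [446.4 -18.2  91. ] [np.float64(0.7108916776865593), np.float64(0.7108916776865841)] [446.2 -17.8  90. ] [447.  -20.6  90. ]
post [ 508.5 -126.5  133.2] [np.float64(0.026989321548650864), np.float64(0.02698932154868455)] [ 473.8 -141.5   90. ] [ 547.1 -200.9   90. ]
{'NL': array([ 402.2, -178.5]), 'FL': array([ 597.2, -202.2]), 'NR': array([419.8,  23.1]), 'FR': array([619.9,   2.3])}
yaw -0.10563822739381887 [509.2 -93.8] res [[-7.9 -3.7]
 [ 5.9 -2.1]
 [-3.4  3.5]
 [ 5.4  2.2]]
pivot [ 583.8 -101.7]
start [ 568.3 -162.4]
tipnear [ 452.9 -143.7  154. ] [-50.7 -55.6]
tipfar [ 507.8 -123.3  154. ] [  1.7 -29.4]
tipnear [ 448.6 -151.9  154. ] [-54.2 -64.1]
tipfar [ 486.  -135.8  154. ] [-18.7 -44.2]
jar lid [335. -31.  80.] cup rim [ 447.3 -287.    85. ] brush [682.6 -27.   10. ]
```

Request:
servo_tool:
  plan:
    - [[0,27,-29,4,-4],[0,54,-58,8,-8],[0,81,-87,12,-12],[0,108,-116,16,-16],[0,135,-145,20,-20],[0,162,-174,24,-24],[0,189,-203,28,-28],[0,216,-232,32,-32],[0,243,-261,36,-36],[0,270,-290,40,-40],[0,297,-319,44,-44],[0,324,-348,48,-48]]

```text
clock: 1.35
tcp_pos: [554.1, 338.4, 266.7]
eef_rot: [3.076, 0.637, -0.0]
ft_force: [0.9, 0.8, 0.1]
gripper_width: 2.4
```

Request:
servo_tool:
  plan:
    - [[0,-4,-41,0,0],[0,-8,-82,0,0],[0,-12,-123,0,-1],[0,-16,-164,0,-1],[0,-20,-205,0,-2],[0,-24,-246,0,-2],[0,-28,-287,0,-3],[0,-32,-328,0,-3],[0,-36,-369,0,-4],[0,-40,-410,0,-4],[0,-44,-451,0,-4],[0,-48,-492,0,-4]]

```text
clock: 2.55
tcp_pos: [504.8, -153.8, 266.6]
eef_rot: [-3.096, -0.534, -0.0]
ft_force: [0.2, -0.4, 0.1]
gripper_width: 0.5
```

Run:
```python
from h import *
for n in('scene','side','wrist'): snap(n,n+'1')
o=ctrl.get_obs();print({k:np.round(v,3).tolist() for k,v in o.items()})
from scipy.spatial.transform import Rotation as Ro
print(Ro.from_rotvec(o['eef_rot']).as_matrix().round(3))
```

```text
{'clock': 2.7, 'q': [-0.09, 0.317, 0.369, 2.01, -0.151, 0.84, 0.7], 'joint_velocities': [-0.05, -0.001, -0.046, 0.004, -0.011, 0.002, -0.027], 'effort': [2.465, -48.652, 5.576, -23.077, 0.202, 0.015, 0.439], 'tcp_pos': [504.542, -155.019, 266.682], 'eef_rot': [3.097, 0.526, -0.0], 'ft_force': [-0.043, 1.152, -0.127], 'ft_torque': [-0.006, 0.068, -0.027], 'gripper_width': 0.191}
[[ 0.944  0.33  -0.   ]
 [ 0.33  -0.944 -0.001]
 [-0.     0.001 -1.   ]]
```

View pics/wrist1.png

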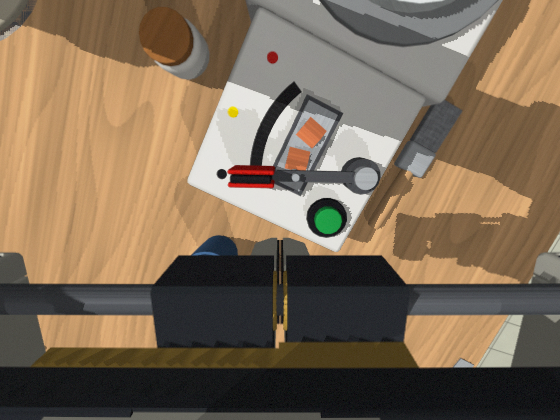

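View pics/side1.png

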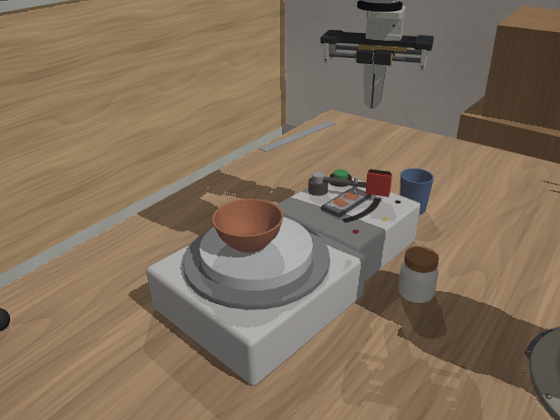

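The wrist view shows the lever still at off: grip about (251,176), hub (367,177), green button (328,219), with the closed fingers at the bottom. I'll triangulate wrist against scene and side.

Run:
```python
from h import *
np.set_printoptions(precision=1,suppress=True)
W=load('wrist1');S=load('scene0');D=load('side0')
s=lambda x,y:(S,165+x/5-.4,120+y/5-.4)
d=lambda x,y:(D,280+x/5-.4,150+y/5-.4)
p=W['pixels'].astype(int);r,g,b=p[...,0],p[...,1],p[...,2]
gm=((g>70)&(r<g*.5)&(b<g*.7)).astype(np.uint8)
gm[:, :300]=0;gm[:,360:]=0;gm[:190]=0;gm[250:]=0
v,u=np.nonzero(gm);print('green',len(u),u.mean(),v.mean(),u.min(),u.max(),v.min(),v.max())
rm=((r>90)&(g<50)&(b<50));rm[:, :215]=0;rm[:,290:]=0;rm[:155]=0;rm[200:]=0
v2,u2=np.nonzero(rm);print('red',cv2.minAreaRect(np.c_[u2,v2].astype(np.float32)),u2.min(),u2.max(),v2.min(),v2.max())
print('button',tri([(W,u.mean(),v.mean()),s(128,379),d(306,111)]),plane(W,u.mean(),v.mean(),111))
print('hub',tri([(W,366.5,178),s(271,406),d(193,123)]))
c=cv2.minAreaRect(np.c_[u2,v2].astype(np.float32))[0]
print('handle',plane(W,*c,148))
y0,y1,x0,x1=140,250,180,400
cv2.imwrite('pics/cropW.png',cv2.resize(W['pixels'][y0:y1,x0:x1,::-1],None,fx=3.6,fy=3.6,interpolation=cv2.INTER_CUBIC))
```

```text
green 592 327.3969594594595 220.07601351351352 314 341 207 233
red ((250.56634521484375, 175.9119415283203), (45.36970520019531, 21.22379493713379), 1.4688007831573486) 228 273 165 187
button (array([ 565.2, -165. ,  110.8]), [np.float64(1.077574202088532), np.float64(2.985034469557487), np.float64(2.8261484154084715)]) [ 564.1 -164.7  111. ]
hub (array([ 581.4, -104.2,  128. ]), [np.float64(0.3791723828847896), np.float64(1.1165064781000438), np.float64(1.191303645959311)])
handle [ 466.5 -139.1  148. ]
```

View pics/cropW.png

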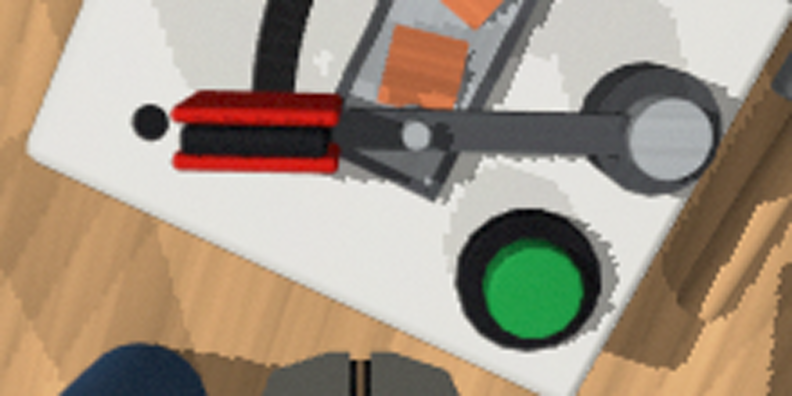

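Request:
servo_tool:
  plan:
    - [[0,-13,-15,0,0],[0,-26,-25,0,0],[0,-26,-25,-30,0],[0,-26,-25,-60,0],[0,-26,-25,-90,0],[0,-26,-25,-115,0],[0,-26,-25,-135,0],[0,-26,-25,-148,0],[0,-26,-25,-148,0],[0,-26,-25,-148,0]]

```text
clock: 3.7
tcp_pos: [479.2, -176.8, 118.8]
eef_rot: [-3.096, -0.535, 0.001]
ft_force: [-0.3, 0.2, -0.4]
gripper_width: 0.1
```

Run:
```python
from h import *
for n in('scene','side','wrist'): snap(n,n+'2')
o=ctrl.get_obs();print({k:np.round(o[k],2).tolist() for k in('clock','tcp_pos','ft_force')})
a=cv2.imread('pics/scene2.png')[100:260,120:320];b=cv2.imread('pics/side2.png')[90:250,280:480]
cv2.imwrite('pics/c2.png',np.hstack([cv2.resize(x,None,fx=2,fy=2) for x in(a,b)]))
```

```text
{'clock': 3.85, 'tcp_pos': [479.74, -177.12, 119.49], 'ft_force': [-0.8, 0.76, 0.1]}
```

View pics/c2.png

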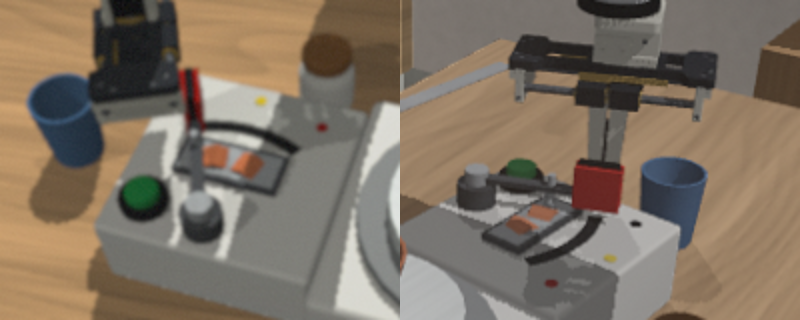

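View pics/wrist2.png

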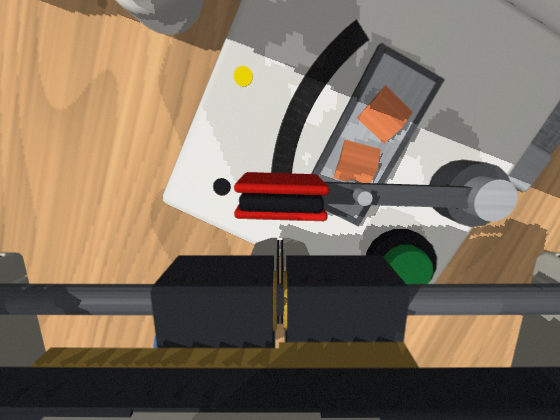

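Run:
```python
import numpy as np
P=np.array([581.4,-104]);start=np.array([479.3,-177.2])
a0=np.arctan2(-.338,-.941)
def pos(s,d):
    a=a0-s;e=np.array([np.cos(a),np.sin(a)]);t=np.array([e[1],-e[0]]);return P+120*e-d*t
for s,d in [(0,34),(0,22),(0,17)]+[(x,16) for x in np.arange(.06,.93,.06)]+[(.9,12)]:
    print(round(s,2),d,(pos(s,d)-start).round(0),round(-np.degrees(s),1))
```

```text
0 34 [1. 1.] -0.0
0 22 [-3. 12.] -0.0
0 17 [-5. 17.] -0.0
0.06 16 [-9. 24.] -3.4
0.12 16 [-11.  31.] -6.9
0.18 16 [-14.  38.] -10.3
0.24 16 [-16.  45.] -13.8
0.3 16 [-17.  52.] -17.2
0.36 16 [-18.  59.] -20.6
0.42 16 [-19.  66.] -24.1
0.48 16 [-19.  74.] -27.5
0.54 16 [-19.  81.] -30.9
0.6 16 [-18.  88.] -34.4
0.66 16 [-17.  95.] -37.8
0.72 16 [-15. 102.] -41.3
0.78 16 [-13. 109.] -44.7
0.84 16 [-11. 116.] -48.1
0.9 16 [ -8. 123.] -51.6
0.9 12 [ -6. 126.] -51.6
```

Request:
servo_tool:
  plan:
    - [[0,-3,10,0,0],[0,-5,17,0,0],[0,-7,20,0,-2],[0,-9,24,0,-3],[0,-10,28,0,-5],[0,-11,31,0,-7],[0,-13,35,0,-9],[0,-14,38,0,-10],[0,-15,42,0,-12],[0,-16,45,0,-14],[0,-17,49,0,-15],[0,-17,52,0,-17]]

```text
clock: 5.05
tcp_pos: [461.6, -124.4, 118.5]
eef_rot: [-3.14, -0.068, 0.002]
ft_force: [-0.9, -0.7, 0.5]
gripper_width: 0.5
```

Run:
```python
from h import *
for n in('wrist','side'): snap(n,n+'3')
o=ctrl.get_obs();print({k:np.round(o[k],2).tolist() for k in('clock','tcp_pos','ft_force')})
```

```text
{'clock': 5.15, 'tcp_pos': [461.94, -124.27, 118.49], 'ft_force': [0.04, -0.89, 0.37]}
```

View pics/wrist3.png

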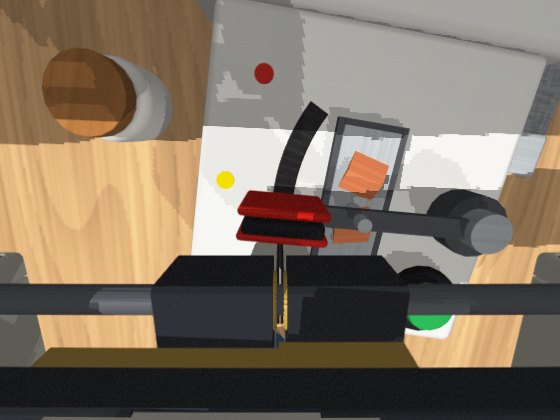

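The lever has been pushed and has snapped ahead toward slow: the grip at (284,219) is slightly rotated relative to the tool. I'll carry on along the arc.

Request:
servo_tool:
  plan:
    - [[0,-1,7,0,-3],[0,-2,14,0,-7],[0,-2,18,0,-9],[0,-2,22,0,-10],[0,-2,26,0,-12],[0,-2,29,0,-14],[0,-1,33,0,-16],[0,-1,36,0,-17],[0,0,40,0,-19],[0,0,43,0,-21],[0,1,47,0,-23],[0,2,50,0,-24]]

```text
clock: 6.35
tcp_pos: [464.2, -74.9, 118.6]
eef_rot: [-3.086, 0.587, 0.001]
ft_force: [-0.5, 0.6, 0.6]
gripper_width: 0.6
```

Run:
```python
from h import *
for n in('wrist','side'): snap(n,n+'4')
o=ctrl.get_obs();print({k:np.round(o[k],2).tolist() for k in('clock','tcp_pos','ft_force')})
```

```text
{'clock': 6.45, 'tcp_pos': [464.67, -74.36, 118.57], 'ft_force': [-0.55, 0.56, -0.36]}
```

View pics/wrist4.png

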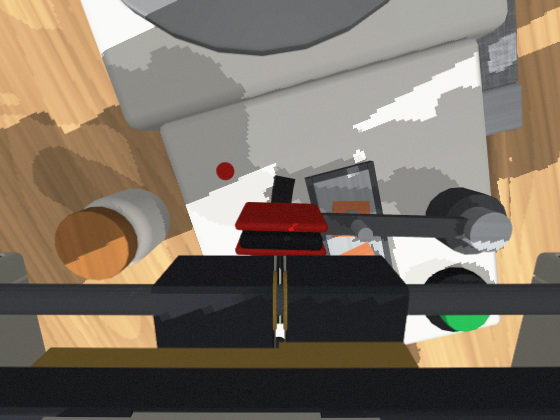

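Request:
servo_tool:
  plan:
    - [[0,1,4,0,-2],[0,2,7,0,-3],[0,3,11,0,-5],[0,4,14,0,-7],[0,6,18,0,-9],[0,7,21,0,-10],[0,8,23,0,-10],[0,9,24,0,-10],[0,9,24,0,-10]]

```text
clock: 7.35
tcp_pos: [471.0, -55.4, 118.6]
eef_rot: [3.017, -0.857, -0.001]
ft_force: [-9.0, -17.0, 4.4]
gripper_width: 0.6
```

Run:
```python
from h import *
for n in('wrist','side'): snap(n,n+'5')
o=ctrl.get_obs();print({k:np.round(o[k],2).tolist() for k in('clock','tcp_pos','ft_force')})
```

```text
{'clock': 7.45, 'tcp_pos': [471.0, -55.39, 118.6], 'ft_force': [-8.45, -17.15, 4.1]}
```

View pics/wrist5.png

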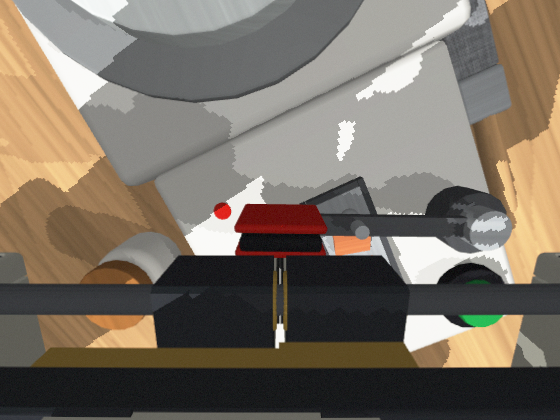

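View pics/side5.png

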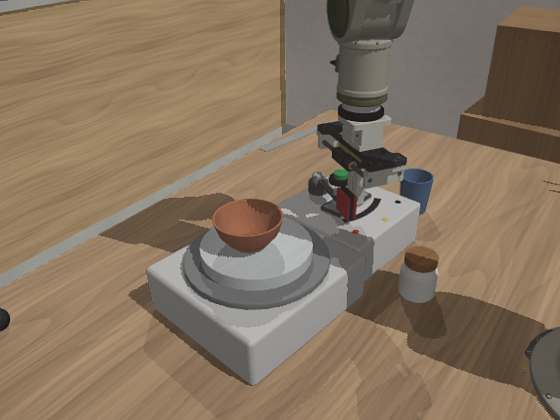

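Request:
servo_tool:
  plan:
    - [[0,-5,-9,0,0],[0,-13,-21,0,0],[0,-21,-34,0,0],[0,-21,-34,25,0],[0,-21,-34,60,0],[0,-21,-34,100,0],[0,15,-60,110,0],[0,40,-80,110,0],[0,40,-80,110,0]]

```text
clock: 8.35
tcp_pos: [516.5, -133.4, 229.6]
eef_rot: [3.024, -0.851, 0.007]
ft_force: [-0.2, -0.1, -0.9]
gripper_width: 0.4
```

Run:
```python
from h import *
for n in('wrist','side','scene'): snap(n,n+'6')
o=ctrl.get_obs();print({k:np.round(o[k],2).tolist() for k in('clock','tcp_pos','ft_force')})
a=cv2.imread('pics/scene6.png')[100:260,120:320];b=cv2.imread('pics/side6.png')[110:270,270:470]
cv2.imwrite('pics/c6.png',np.hstack([cv2.resize(x,None,fx=2,fy=2) for x in(a,b)]))
```

```text
{'clock': 8.5, 'tcp_pos': [512.15, -131.2, 228.17], 'ft_force': [-0.57, 0.28, 0.59]}
```

View pics/wrist6.png

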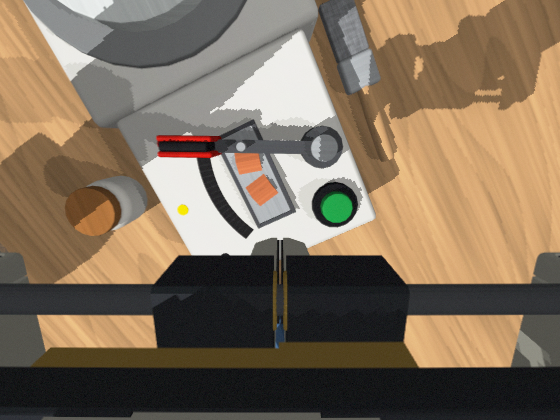

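View pics/c6.png

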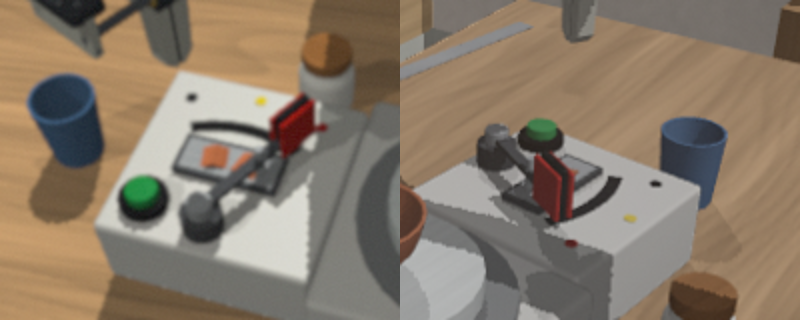

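The lever stays at fast, with the grip pointing at the red dot, and the button (335,204 in the wrist view) is up. I'll remeasure the button and the lever angle.

Run:
```python
from h import *
np.set_printoptions(precision=1,suppress=True)
W=load('wrist6');W1=load('wrist1');S=load('scene6')
def g(c,box):
    p=c['pixels'].astype(int);r,gg,b=p[...,0],p[...,1],p[...,2];m=(gg>70)&(r<gg*.5)&(b<gg*.7);x0,y0,x1,y1=box;v,u=np.nonzero(m[y0:y1,x0:x1]);return u.mean()+x0,v.mean()+y0
a=g(W,(310,180,365,230));b=g(W1,(300,190,360,250));s=g(S,(170,180,210,215))
print(a,s,tri([(W,*a),(W1,*b)]),tri([(W,*a),(S,*s)]),plane(W,*a,111),plane(W1,*b,111),plane(S,*s,111))
p=W['pixels'].astype(int);rm=(p[...,0]>90)&(p[...,1]<50)&(p[...,2]<50);rm[:120]=0;rm[170:]=0
v,u=np.nonzero(rm);c=cv2.minAreaRect(np.c_[u,v].astype(np.float32))[0]
h=plane(W,*c,150)[:2];hub=plane(W,323,145,128)[:2];print('handle',h,'hub',hub,'ang',np.degrees(np.arctan2(*(h-[581.4,-104])[::-1])))
```

```text
(np.float64(336.1924577373212), np.float64(207.28348504551366)) (np.float64(190.08629441624365), np.float64(195.3197969543147)) (array([ 564.6, -165.2,  109.3]), [np.float64(0.1152224733064579), np.float64(0.11522247330650662)]) (array([ 564.7, -165.7,  105.8]), [np.float64(0.6579417433149106), np.float64(0.6579417433148844)]) [ 564.5 -164.8  111. ] [ 564.1 -164.7  111. ] [ 568.3 -162.9  111. ]
handle [483.8 -43. ] hub [ 581.3 -102.4] ang 148.00948222868476
```

Request:
servo_tool:
  plan:
    - [[0,26,-16,0,6],[0,52,-33,0,12],[0,52,-33,-20,18],[0,52,-33,-50,25],[0,52,-33,-80,25],[0,52,-33,-100,25],[0,52,-33,-110,25],[0,52,-33,-110,25],[0,52,-33,-110,25]]

```text
clock: 9.4
tcp_pos: [565.3, -164.2, 119.3]
eef_rot: [3.137, -0.176, 0.0]
ft_force: [-0.7, 0.2, -0.0]
gripper_width: 0.4
```

Run:
```python
from h import *
for n in('wrist','side','scene'): snap(n,n+'7')
o=ctrl.get_obs();print({k:np.round(o[k],2).tolist() for k in('clock','tcp_pos','ft_force')})
a=cv2.imread('pics/scene7.png')[100:260,120:320];b=cv2.imread('pics/side7.png')[110:270,270:470]
cv2.imwrite('pics/c7.png',np.hstack([cv2.resize(x,None,fx=2,fy=2) for x in(a,b)]))
```

```text
{'clock': 9.55, 'tcp_pos': [565.8, -164.28, 119.69], 'ft_force': [0.3, 0.44, -0.29]}
```

View pics/c7.png

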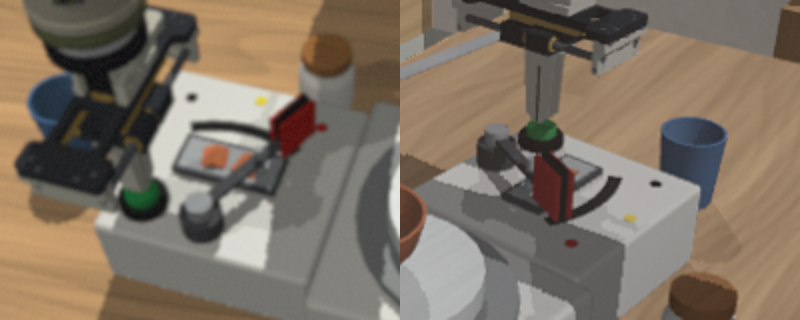

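The fingertips are right above the button. Next I press down slowly and watch the force.

Request:
servo_tool:
  plan:
    - [[0,0,0,-3,0],[0,0,0,-6,0],[0,0,0,-9,0],[0,0,0,-11,0],[0,0,0,-13,0],[0,0,0,-15,0],[0,0,0,-16,0],[0,0,0,-16,0]]

```text
clock: 10.35
tcp_pos: [565.7, -164.2, 105.7]
eef_rot: [-3.135, 0.177, -0.004]
ft_force: [-8.1, 5.9, 40.4]
gripper_width: 0.6
```

Run:
```python
from h import *
for n in('side','scene'): snap(n,n+'8')
o=ctrl.get_obs();print({k:np.round(o[k],2).tolist() for k in('clock','tcp_pos','ft_force','ft_torque')})
f=lambda n,x,y:cv2.resize(cv2.imread(f'pics/{n}.png')[y:y+60,x:x+80],None,fx=5,fy=5,interpolation=cv2.INTER_CUBIC)
cv2.imwrite('pics/c8.png',np.vstack([np.hstack([f('scene7',160,170),f('side7',305,145)]),np.hstack([f('scene8',160,170),f('side8',305,145)])]))
```

```text
{'clock': 10.45, 'tcp_pos': [565.78, -164.23, 105.77], 'ft_force': [-7.45, 5.18, 40.41], 'ft_torque': [1.15, 1.97, 0.01]}
```

View pics/c8.png

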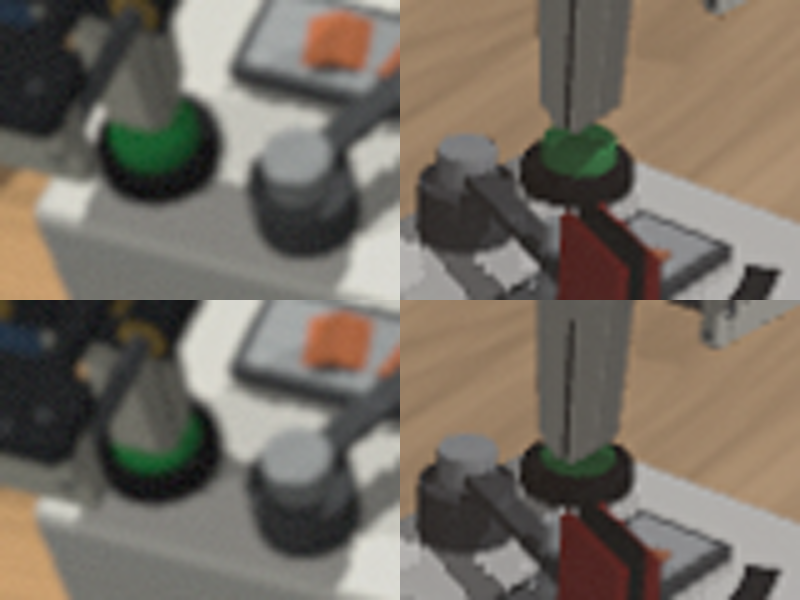

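The lower pictures show the button sunk almost level with its housing. The tapered tips lie within the green cap, and 40 N at a standstill means it is on its bottom stop. I'm letting it up and withdrawing.

Request:
servo_tool:
  plan:
    - [[0,0,0,6,0],[0,0,0,14,0],[0,0,0,30,0],[0,0,0,60,0],[0,0,0,95,0],[0,0,0,120,0],[0,-25,-25,130,0],[0,-60,-50,140,0],[0,-60,-50,140,0],[0,-60,-50,140,0]]

```text
clock: 11.45
tcp_pos: [504.6, -214.8, 242.9]
eef_rot: [-3.136, 0.18, -0.0]
ft_force: [0.3, 0.7, 1.1]
gripper_width: 0.7
```

Run:
```python
from h import *
for n in('side','scene','wrist'): snap(n,n+'9')
o=ctrl.get_obs();print({k:np.round(o[k],2).tolist() for k in('clock','tcp_pos','ft_force','joint_velocities')})
f=lambda n:cv2.resize(cv2.imread(f'pics/{n}.png'),(400,300))
cv2.imwrite('pics/c9.png',np.vstack([np.hstack([f('scene9'),f('side9')]),np.hstack([f('wrist9'),f('scene0')])]))
```

```text
{'clock': 11.6, 'tcp_pos': [505.9, -213.39, 242.11], 'ft_force': [-0.88, 0.28, -0.44], 'joint_velocities': [-0.0, 0.01, 0.0, -0.0, 0.0, 0.0, 0.0]}
```

View pics/c9.png

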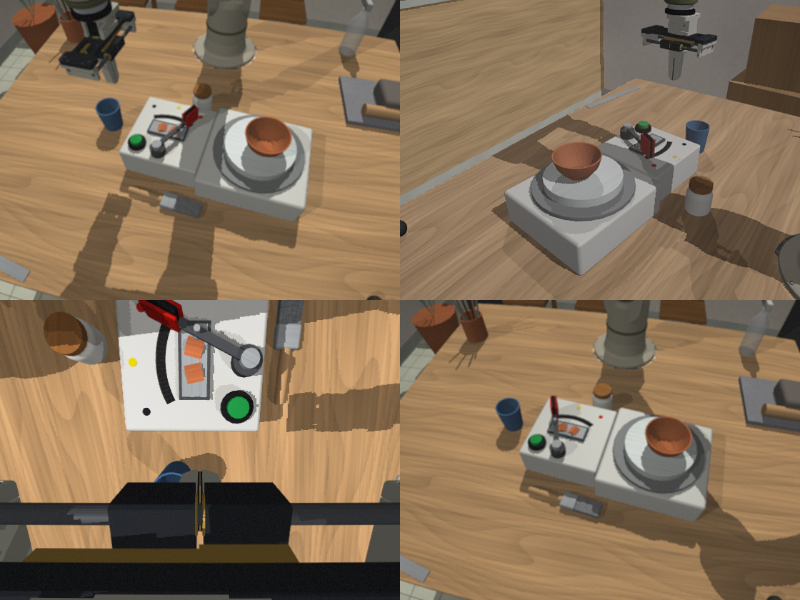

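The lever is at fast (grip at about 190,117 in the scene panel) and the button is up. The cup, jar, bowl and brush look unmoved against the first scene picture, and the arm is clear.

```bash
python3 -c "
from h import *
print(ctrl.close_job())"
```

```text
the job is handed in; nothing more can be done
None
```

The wheel's speed lever is at fast and the start button has been pressed fully and released, in that order. I handed the job in at about 11.6 s; it reported no verdict.

- **Lever:** I pushed the trailing cheek with the shut fingertips through slow to the second stop. It read about 19 N against the stop, and stayed there after I backed off. The wrist view put it at 148.0°, against 148.2° expected for fast.
- **Button:** I pressed it straight down to its bottom stop. The pictures showed it sunk almost level with its housing, at 40 N with the tool at a standstill. That is well above the 5 N needed, and it went through the fingertips. It came up again when released.
- **Final look:** The cup, jar, bowl and brush look unmoved by eye; I did not measure them. The arm is clear, with a wrist force of about 1 N, which is noise.
- **Disagreements:** The camera estimates of the button's top differed by up to about 4 mm sideways and 5 mm in height. I relied on the wrist views for its position and on the force for the depth.

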